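# Clamp a honey bottle in the labelling jig

### The job

Stand the tall straight honey bottle upright in the nest of the labelling jig and let go of it. Then take hold of the black knob of the jig's lock plunger, pull it up, slide the stop section one hole closer to the bottle, and let the pin drop fully into that hole. Finish while still holding the knob, with the pin all the way in, and leave the other things on the table where they are.

Things in the scene. Friction and masses are not known exactly. Their poses are not given: they have to be found in the camera images.
- bottle: the tall straight honey bottle (amber, yellow cap), the only one of its shape: round body 50 mm in diameter up to 85 mm, cap 32 mm in diameter from 103 to 125 mm height, total height 125 mm, about 0.24 kg. Can be gripped by the cap, from above, at 114 mm height. Its origin is the centre of its underside, z up. 
- jig: labelling jig, fixed to the table (place and yaw vary): plywood base 110 mm (x) by 310 mm (y), 12 mm thick, with an aluminium rail 40 mm wide along its y axis (y from -160 to +30 mm), top of the rail at 42 mm, four holes in it 38 mm apart at y = -116, -78, -40 and -2 mm. The bottle nest is at the +y end, beyond the rail. Origin: on the underside of the base, on the rail's centre line; z up.
- nest (a point): the place of the bottle's underside centre in the jig's nest, on top of the 12 mm base at jig (0, 70, 12) mm. Axes as the jig's. White side guides at x = +-29 mm (58 mm apart, 25 mm high above the base), white end wall with its face at y = +27 mm from here (67 mm high above the table); the -y side is open and is closed by the stop section's pad.
- grip (a point): middle of the black knob of the lock plunger, a round knob 28 mm in diameter and 26 mm high, standing on top of the stop section. With the pin in, this point is 86 mm above the table and the knob's underside at 72 mm; a brass collar 22 mm wide reaches up to 64 mm below it. The knob can be gripped across from above (fingers closing along the jig's x axis keep clear of the bottle).
- plunger (a joint): height of the lock plunger, m: 0 = pin fully in a hole, 0.018 = fully pulled up. Pulled up along vertical z; a spring draws it down with 6 N at 0 and 10 N at the top. The pin goes 12 mm deep, so the section is free above 0.0125; let down between holes, the pin rests on the rail at about 0.012. The round-ended 9 mm pin has about 2 mm of play either way in its hole.
- stop (a joint): position of the stop section (steel sleeve 60 mm long on the rail; black rubber pad towards the nest, its face 45 mm from the knob axis) along the jig's +y, m: about 0 at the start (knob at jig y = -40 mm), 0.038 at the next hole towards the nest. Moves with the knob, about 2 N friction. At 0.038 the pad clears a bottle in the nest by 2 mm; one standing short is pushed back.
- knob: the same black knob as a  origin at the centre of the knob's underside, 14 mm below point grip, z up.
- jar_a: bystander, squat honey jar, 62 mm wide, 72 mm high. Its origin is the centre of its underside, z up. 
- bear_a: bystander, small waisted honey bottle, 44 mm wide, 88 mm high. Its origin is the centre of its underside, z up. 
- bear_b: bystander, small waisted honey bottle, as bear_a. Its origin is the centre of its underside, z up. 
- jar_b: bystander, squat honey jar, as jar_a. Its origin is the centre of its underside, z up. 
- flask: bystander, clear drinking flask, 68 mm wide, 193 mm high. Its origin is the centre of its underside, z up. 
- roll: bystander, roll of blank labels lying flat, 84 mm wide, 30 mm high. Its origin is the centre of its underside, z up. 

How it is judged:
By the outcome, as a careful person would: the job done as asked, in the order asked, and still so for the second after the job is handed in, while the arm keeps its last pose, push and grip.
It also fails if it takes over 45 s, if anything falls off the work surface, if the arm or the gripper's body presses on something with over 40 N, if the wrist force passes 120 N, or if a joint passes its speed limit or range.

### The arm

A 6-joint arm with a two-finger parallel gripper is mounted at the origin on the work surface. World frame = base frame: x ahead of the robot, y to its left, z up, the work surface at z = 0. Lengths are in m, angles in rad, forces in N, time in s.
With the tool pointing down it reaches from about 0.35 to 0.925 m from the base axis. Payload 6.4 kg.
Tool frame: the origin (TCP) lies on the centre line of the jaws, within the pads' length; the fingertips stand 17 mm ahead of it and the grasp point (between the pads) lies 2 mm behind it (r.tip_reach is the distance from the TCP to the fingertips, in m); z points along the fingers, y is the line along which they close (so a half turn about z gives the same grasp; the last joint's range is limited). The gripper opens to 85 mm and grips with 20 to 120 N. Pads are 22 mm wide; open, the fingers measure 114 mm over their backs; the gripper's body (76 mm by 85 mm) begins 54 mm behind the grasp point. The pads swing forward as they close: fully open they stand 13 mm farther back than shut.
Start: joints at [0.942, 0.245, 1.558, -0, 1.339, -0.174], TCP at [0.286, 0.584, 0.248] pointing down, gripper open.
Joint ranges: [-3.13, 3.13], [-1.02, 2.26], [0.13, 2.54], [-0.95, 4.09], [0.21, 2.88], [-2.74, 2.74]. Speed limits (rad/s): [2.57, 2.57, 3.14, 3.14, 3.14, 3.14].

### API

Orientations are given as a rotation vector (axis times angle).
In Python, from rig import r, grab_frame gives the robot as it stands.
- The arm moves only by the tool servo_tool, never from a script. Its argument "commands" is a list that holds one entry, the list of rows, each a list of 7 numbers: the shift along the world's x, y, z in mm, then the turn, a rotation vector about the world's x, y, z in rad, then the opening in per cent of the stroke, from 0 (shut) to 100 (fully open). In form: [[[x, y, z, wx, wy, wz, claw], ...]]. A call has 1 to 8 rows; each row shifts and turns the commanded pose from where the row before left it; what a row does not reach is not made up. A row lasts 1/8 s, in which the tool goes at most 62.5 mm and 10.7 degrees, less where a joint would pass 70% of its speed; a pose out of reach is approached as far as the arm can. A call is refused whole if a number of a shift passes 62.5 or a number of a turn 0.188, either way. A call with a gripper value outside its range is refused whole. The fingers move at their own pace and stop on an object; "force" is the grip in N (left out, the last holds). Time passes only in rows, so rows that do not move let the fingers close. It gives the time, the measured TCP pose, the force, the opening and the grip force at its end, in the units of the state.
- r.observe(): the state, without advancing time (a new reading comes with each control period).
- grab_frame(name): name is "scene" or "side" or "wrist"; returns a dict with "color" (400x640x3 uint8, blue, green, red), "intrinsics" (3x3 intrinsics, pixels), "R" (3x3) and "t" (3): a world point X has camera coordinates R X + t; the wrist camera has in their place "mount" (4x4, takes a point from camera to tool coordinates, whose origin is the TCP and whose axes are the flange's). Camera axes: x right, y down, z forward; pixel columns grow to the right and rows downward; lengths in m; the calibration is good to about 2 mm. The wrist camera is an equidistant fisheye: a pixel r from the principal point sees the ray r / f radians off the axis. A picture is of the moment at which its call begins: read the wrist's pose just before it. There is no depth.
- r.finish_job(): hands the job in; it is judged then, once.
The state is a dict: "time_s": time; "joints": joint angles; "joint_vel": joint speeds; "tau": joint torques, N m; "ee_pos": TCP position; "eef_rot": TCP orientation; "contact_force": force on the tool from outside, world axes, zero at the start; "moment": the same for the moment, N m; "width": finger opening in m; "grasp_force": force on a finger pad.
Only numpy, scipy, OpenCV 4.12 (cv2) and the standard library are available. Lean on these libraries where they do the work, as an engineer would, in place of code of your own. Each camera call takes 0.05 s, during which the arm holds its last target. There are 200 camera calls.

## Working session

There is one attempt and no reset: what is moved stays moved. The work goes in short steps, Python scripts to look and compute and a tool call to move; the robot and the scene stay as the last step left them, time stands still between calls to the robot, and variables do not carry over. Pictures are saved under pics/ and viewed, at most 10 in all, crops included, and the job is handed in when it is done.

Besides the shell and the picture viewer there is one more tool, called by a JSON object that holds its "fn" and its "kwargs". servo_tool: Moves the arm, as the interface text tells. Its arguments: {"type":"object","properties":{"commands":{"type":"array","items":{"type":"array","items":{"type":"array","items":{"type":"number"}}}},"force":{"type":"number"}},"required":["commands"]}

```bash
mkdir -p pics; ls
python3 - <<'E'
from rig import r, grab_frame
import cv2,numpy as np,pickle
s=r.observe();print({k:np.round(v,3) for k,v in s.items()})
d={}
for n in("scene","side","wrist"):
    f=grab_frame(n);d[n]=f;cv2.imwrite(f"pics/{n}0.png",f["color"])
    print(n,{k:np.round(v,3).tolist() for k,v in f.items() if k!="color"})
pickle.dump((s,d),open("f0.pkl","wb"))
E
```

```text
pics
{'time_s': np.float64(0.0), 'joints': array([ 0.942,  0.246,  1.559,  0.   ,  1.339, -0.174]), 'joint_vel': array([ 0.001,  0.   , -0.001, -0.002, -0.003,  0.001]), 'tau': array([ 2.0000e-03, -4.2952e+01, -3.2612e+01, -0.0000e+00,  5.0000e-03,
        0.0000e+00]), 'ee_pos': array([0.285, 0.583, 0.247]), 'eef_rot': array([-7.08e-01, -3.06e+00,  3.00e-03]), 'contact_force': array([-0.125, -0.279,  1.295]), 'moment': array([ 0.041, -0.027, -0.005]), 'grasp_force': np.float64(0.0), 'width': np.float64(0.085)}
scene {'intrinsics': [[382.486, 0.0, 317.037], [0.0, 382.486, 200.616], [0.0, 0.0, 1.0]], 'R': [[0.441, 0.897, -0.018], [0.58, -0.3, -0.757], [-0.685, 0.324, -0.653]], 't': [-0.269, -0.25, 1.463]}
side {'intrinsics': [[461.894, 0.0, 317.14], [0.0, 461.894, 192.535], [0.0, 0.0, 1.0]], 'R': [[0.924, -0.382, 0.0], [-0.25, -0.606, -0.755], [0.289, 0.698, -0.656]], 't': [-0.501, 0.2, 1.045]}
wrist {'intrinsics': [[309.707, 0.0, 320.124], [0.0, 309.707, 196.303], [0.0, 0.0, 1.0]], 'mount': [[0.0, -0.956, -0.293, 0.075], [1.0, 0.0, 0.001, 0.0], [-0.001, -0.293, 0.956, -0.127], [0.0, 0.0, 0.0, 1.0]]}
```

View pics/scene0.png

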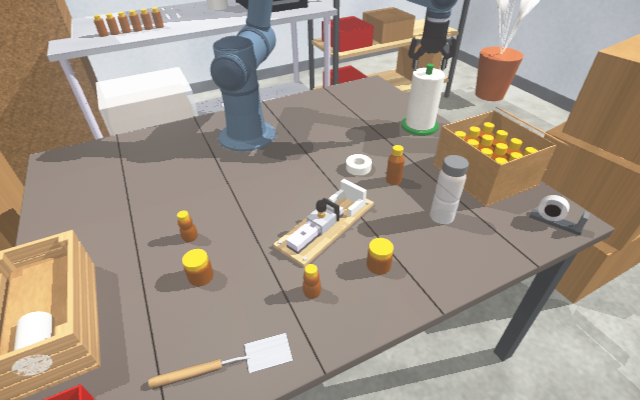

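View pics/side0.png

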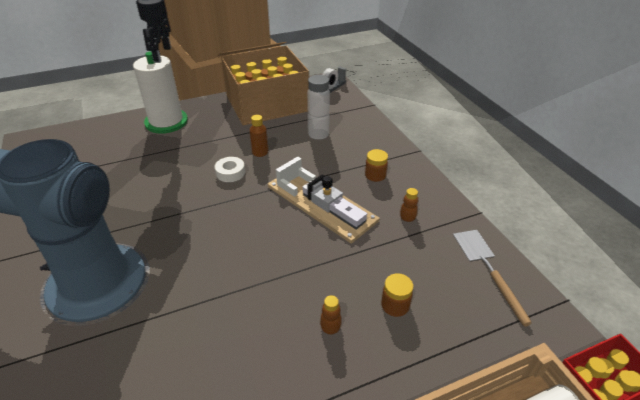

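The scene view shows the bottle at (396,165) with its cap at about (398,150), and the jig from (280,245) to (370,200) with the knob at (321,206). The side view shows the cap at (257,119), the knob at (327,183), and the nest end towards (288,165). I'll zoom in on both.

Run:
```python
import cv2,numpy as np
a=cv2.imread("pics/scene0.png")[135:265,268:412];b=cv2.imread("pics/side0.png")[108:242,240:384]
f=lambda x:cv2.resize(x,None,fx=4,fy=4,interpolation=cv2.INTER_CUBIC)
cv2.imwrite("pics/za.png",f(a));cv2.imwrite("pics/zb.png",f(b))
```

```text
(no output)
```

View pics/za.png

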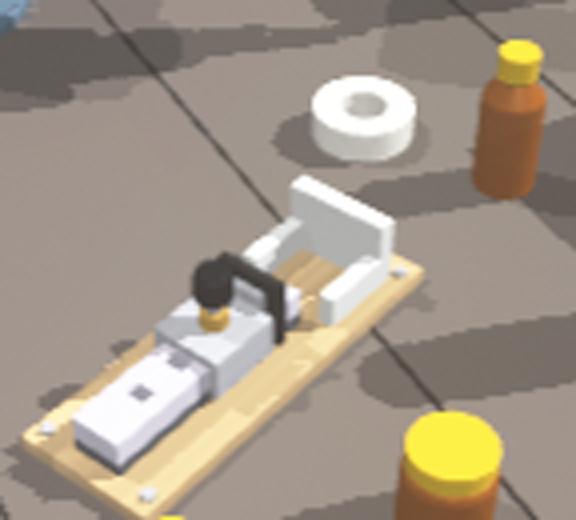

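View pics/zb.png

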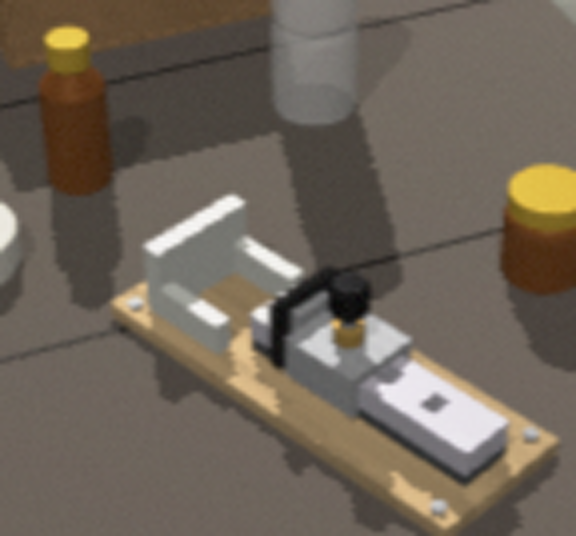

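Zoomed views: in `za` the cap is at (519,62), the knob at (213,283), and the base corners at (24,438), (148,517) and (424,272). In `zb` the cap is at (68,49), the knob at (350,298), and the corners at (114,303), (556,440) and (445,522). The rail's -116 hole is at (142,393) in `za` and (434,403) in `zb`. Next I fit the poses.

Run:
```python
import pickle,numpy as np
from scipy.optimize import least_squares as LS
s,d=pickle.load(open("f0.pkl","rb"))
off={"scene":(268,135),"side":(240,108)}
def proj(n,X):
    f=d[n];c=f["R"]@X+f["t"];p=f["intrinsics"]@c;return p[:2]/p[2]
def px(n,x,y): return np.array([off[n][0]+x/4-.375,off[n][1]+y/4-.375])
obs=[("scene",519.5,62),("side",68,49)]
b=LS(lambda q:np.concatenate([proj(n,q)-px(n,x,y) for n,x,y in obs]),[.4,.4,.1]);print("cap",b.x.round(4),b.fun.round(2))
b=LS(lambda q:np.concatenate([proj(n,np.r_[q,.114])-px(n,x,y) for n,x,y in obs]),[.4,.4]);print("cap z.114",b.x.round(4),b.fun.round(2))
J=[("scene",-55,'a',12,24,438),("scene",55,'a',12,148,517),("scene",55,'b',12,424,272),
("side",-55,'b',12,114,303),("side",55,'a',12,556,440),("side",-55,'a',12,445,522),
("scene",0,-40,86,213,283),("side",0,-40,86,350,298),("scene",0,-116,42,142,393),("side",0,-116,42,434,403)]
def res(q):
    c,sn=np.cos(q[2]),np.sin(q[2]);o=[]
    for n,x,y,z,u,v in J:
        y=q[3]*1e3 if y=='a' else q[3]*1e3+310 if y=='b' else y
        X=np.array([q[0]+(c*x-sn*y)/1e3,q[1]+(sn*x+c*y)/1e3,z/1e3]);o.append(proj(n,X)-px(n,u,v))
    return np.concatenate(o)
best=min((LS(res,[.6,.3,a,-.165],loss="soft_l1") for a in(-2,-1,0,1,2,3)),key=lambda k:k.cost)
q=best.x;print("jig",q.round(4),best.fun.round(1).reshape(-1,2).tolist())
c,sn=np.cos(q[2]),np.sin(q[2])
for nm,y in(("nest",.07),("knob",-.04),("knob2",-.002)):print(nm,(q[0]-sn*y).round(4),(q[1]+c*y).round(4))
from scipy.spatial.transform import Rotation as R
print(R.from_rotvec(s["eef_rot"]).as_matrix().round(3))
# rough others, on table z
for nm,n,u,v,z in(("roll","scene",359,163,.03),("flask","side",319,80,.193),("jar","scene",381,247,.07),("bear","scene",311,268,.088)):
    r=LS(lambda p:proj(n,np.r_[p,z])-[u,v],[.5,.3]);print(nm,r.x.round(3))
```

```text
cap [0.4895 0.3339 0.1145] [-0.01  0.01 -0.01 -0.01]
cap z.114 [0.4894 0.3342] [ 0.06  0.1  -0.07  0.08]
jig [ 0.5654  0.0656  0.4055 -0.1739] [[-0.1, -0.7], [-0.5, 0.1], [0.2, -1.0], [-0.9, -0.5], [0.7, -0.4], [0.2, 1.6], [0.5, 0.2], [-0.1, -0.6], [-0.2, 0.0], [0.6, -0.0]]
nest 0.5378 0.1299
knob 0.5812 0.0288
knob2 0.5662 0.0637
[[-0.898  0.439 -0.001]
 [ 0.439  0.898 -0.002]
 [ 0.    -0.002 -1.   ]]
roll [0.392 0.262]
flask [0.693 0.351]
jar [0.766 0.097]
bear [ 0.761 -0.088]
```

{"fn": "servo_tool", "kwargs": {"commands": [[[25.5,-31,0,0,0,-0.089,100],[25.5,-31,0,0,0,-0.089,100],[25.5,-31,0,0,0,-0.089,100],[25.5,-31,0,0,0,-0.089,100],[25.5,-31,0,0,0,-0.089,100],[25.5,-31,0,0,0,-0.089,100],[25.5,-31,0,0,0,-0.089,100],[25.5,-31,0,0,0,-0.089,100]]]}}

```text
time_s: 1.15
ee_pos: [0.4901, 0.3348, 0.248]
eef_rot: [-1.734, -2.619, 0.001]
contact_force: [0.0, -0.3, -1.1]
width: 0.0854
grasp_force: 0.0
```

Run:
```python
from rig import r, grab_frame
import cv2,numpy as np,pickle
from scipy.spatial.transform import Rotation as R
s=r.observe();f=grab_frame("wrist");pickle.dump((s,f),open("w1.pkl","wb"))
im=f["color"].copy();T=np.eye(4);T[:3,:3]=R.from_rotvec(s["eef_rot"]).as_matrix();T[:3,3]=s["ee_pos"]
C=np.linalg.inv(T@f["mount"]);K=f["intrinsics"]
print(s["time_s"],s["ee_pos"].round(4),T[:3,:3].round(3).tolist())
for X in((.4894,.3342,.125),(.5378,.1299,.012),(.5812,.0288,.099),(.5662,.0637,.042)):
    c=C[:3,:3]@X+C[:3,3];th=np.arctan2(np.hypot(c[0],c[1]),c[2]);p=K[:2,2]+K[0,0]*th*c[:2]/np.hypot(c[0],c[1])
    print(p.round(1));cv2.drawMarker(im,tuple(int(round(v)) for v in p),(0,255,0),0,10)
cv2.imwrite("pics/w1.png",im)
```

```text
1.15 [0.4901 0.3348 0.248 ] [[-0.39, 0.921, -0.0], [0.921, 0.39, -0.0], [0.0, -0.001, -1.0]]
[319.1 195. ]
[295.2 309.1]
[295.3 400.9]
[296.2 357.2]
```

View pics/w1.png

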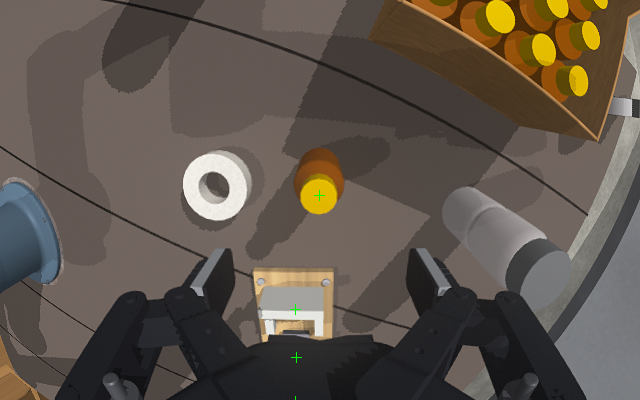

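The cap marker sits on the yellow cap at (319,195), and the jig centre line at column 295 matches the prediction. Descending to grip.

{"fn": "servo_tool", "kwargs": {"commands": [[[-0.7,-0.6,-30,0,0,0,100],[0,0,-35,0,0,0,100],[0,0,-35,0,0,0,100],[0,0,-26,0,0,0,100],[0,0,-9,0,0,0,100],[0,0,0,0,0,0,50],[0,0,0,0,0,0,20],[0,0,0,0,0,0,20]]], "force": 40}}

```text
time_s: 2.2
ee_pos: [0.4895, 0.3357, 0.1146]
eef_rot: [1.73, 2.621, 0.003]
contact_force: [0.5, 0.0, 0.6]
width: 0.0322
grasp_force: 0.4
```

{"fn": "servo_tool", "kwargs": {"commands": [[[0,0,0,0,0,0,15],[0,0,0,0,0,0,15],[0,0,0,0,0,0,15]]], "force": 40}}

```text
time_s: 2.58
ee_pos: [0.4895, 0.3357, 0.1147]
eef_rot: [1.73, 2.621, 0.002]
contact_force: [-1.8, -0.1, 5.8]
width: 0.0308
grasp_force: 39.3
```

{"fn": "servo_tool", "kwargs": {"commands": [[[0,0,20,0,0,0,15],[0,0,35,0,0,0,15],[0,0,30,0,0,0,15],[6,-26,5,0,0,0,15],[11.5,-48,0,0,0,0,15],[11.5,-48,0,0,0,0,15],[11.5,-48,0,0,0,0,15],[7.9,-34.3,0,0,0,0,15]]]}}

```text
time_s: 3.58
ee_pos: [0.5376, 0.1291, 0.2042]
eef_rot: [1.732, 2.62, 0.001]
contact_force: [0.3, -0.3, -0.8]
width: 0.0307
grasp_force: 40.2
```

{"fn": "servo_tool", "kwargs": {"commands": [[[0,0,0,0,0,0,15],[0,0,0,0,0,0,15]]]}}

```text
time_s: 3.82
ee_pos: [0.5371, 0.1314, 0.2037]
eef_rot: [1.731, 2.622, 0.001]
contact_force: [-0.1, -0.4, -1.6]
width: 0.0311
grasp_force: 40.2
```

Run:
```python
from rig import r, grab_frame
import cv2,numpy as np,pickle
from scipy.spatial.transform import Rotation as R
s=r.observe();print(s["time_s"],s["ee_pos"].round(4),s["width"],s["grasp_force"])
f=lambda x:cv2.resize(x,None,fx=4,fy=4,interpolation=cv2.INTER_CUBIC)
d={n:grab_frame(n) for n in("scene","side","wrist")};pickle.dump((s,d),open("f2.pkl","wb"))
a=d["scene"]["color"][140:260,290:390];b=d["side"]["color"][110:230,250:350]
cv2.imwrite("pics/c2.png",np.hstack([f(a),f(b)]))
```

```text
3.825 [0.5371 0.1314 0.2037] 0.031084242257050282 40.161226987838745
```

View pics/c2.png

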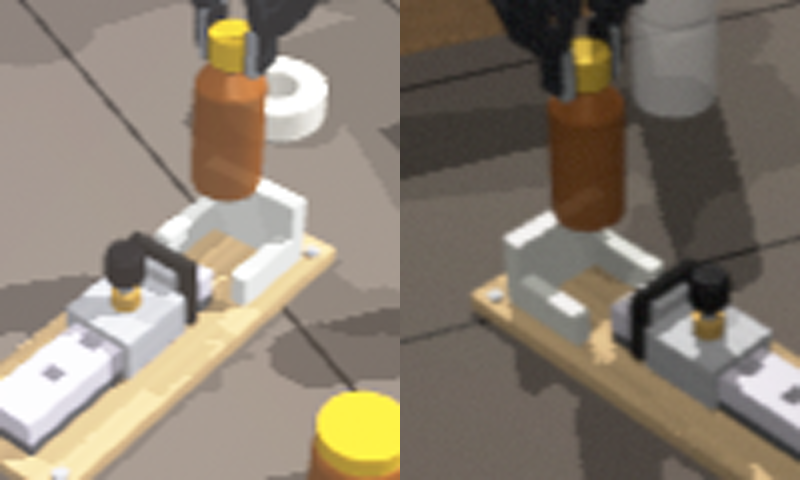

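The bottle hangs upright above the nest: bottom edge at (228,198) on the left and (587,228) on the right. I'll overlay the model to check the fit.

Run:
```python
import pickle,numpy as np,cv2
s,d=pickle.load(open("f2.pkl","rb"))
q=[.5654,.0656,.4055];c,sn=np.cos(q[2]),np.sin(q[2])
J=lambda x,y,z:np.array([q[0]+(c*x-sn*y)/1e3,q[1]+(sn*x+c*y)/1e3,z/1e3])
B=np.array([.5371,.1314-.0015]);zb=s["ee_pos"][2]-.1147
t=np.linspace(0,2*np.pi,60)
ell=[np.r_[B+.025*np.array([np.cos(a),np.sin(a)]),zb] for a in t]
cap=[np.r_[B+.016*np.array([np.cos(a),np.sin(a)]),zb+.125] for a in t]
L=[([J(-29,97,67),J(29,97,67),J(29,97,12),J(-29,97,12)],(0,0,255)),([J(29,97,37),J(29,45,37)],(0,200,0)),([J(-29,97,37),J(-29,45,37)],(0,200,0)),
([J(-55,-173.9,12),J(55,-173.9,12),J(55,136,12),J(-55,136,12),J(-55,-173.9,12)],(255,0,0)),(ell,(255,0,255)),(cap,(255,0,255))]
out=[]
for n,(x0,y0) in(("scene",(290,150)),("side",(255,115))):
    f=d[n];im=cv2.resize(f["color"][y0:y0+100,x0:x0+80],None,fx=5,fy=5,interpolation=cv2.INTER_CUBIC)
    for P,col in L:
        p=[]
        for X in P:
            k=f["intrinsics"]@(f["R"]@X+f["t"]);p.append(((k[:2]/k[2]-[x0,y0])*5+2))
        cv2.polylines(im,[np.int32(np.round(p))],False,col,1)
    out.append(im)
cv2.imwrite("pics/o2.png",np.hstack(out))
```

```text
(no output)
```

View pics/o2.png

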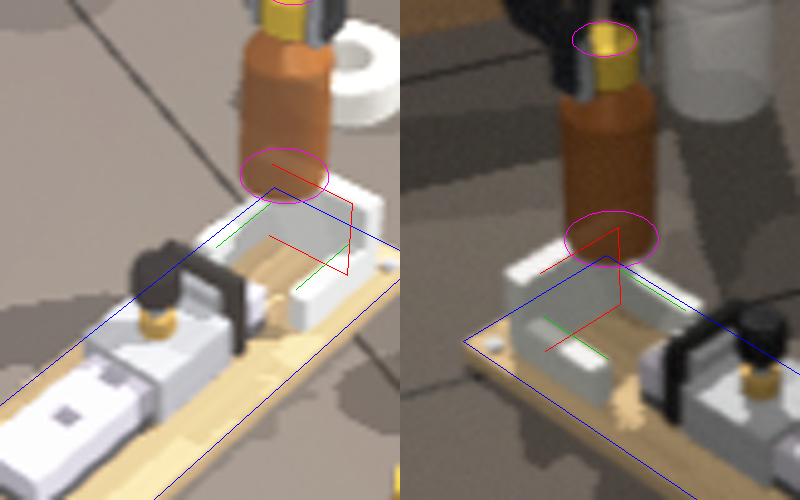

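Outlines agree to about 2 mm, except that the end wall may lie 2–3 mm farther along jig +y. I'll lower the bottle 3 mm short of the model nest and then find the wall by feel.

{"fn": "servo_tool", "kwargs": {"commands": [[[1.9,-2.8,0,0,0,0,15],[0,0,-15,0,0,0,15],[0,0,-20,0,0,0,15],[0,0,-15,0,0,0,15],[0,0,-10,0,0,0,15],[0,0,-8,0,0,0,15],[0,0,-4,0,0,0,15],[0,0,0,0,0,0,15]]]}}

```text
time_s: 4.97
ee_pos: [0.5392, 0.1283, 0.1313]
eef_rot: [1.731, 2.622, 0.0]
contact_force: [0.4, 0.6, -2.3]
width: 0.0308
grasp_force: 40.2
```

{"fn": "servo_tool", "kwargs": {"commands": [[[0,0,-1.5,0,0,0,15],[0,0,0,0,0,0,15]]]}}

```text
time_s: 5.22
ee_pos: [0.5393, 0.1282, 0.1301]
eef_rot: [1.73, 2.622, 0.0]
contact_force: [-0.8, 0.4, -1.2]
width: 0.0307
grasp_force: 40.2
```

{"fn": "servo_tool", "kwargs": {"commands": [[[-0.8,1.84,0,0,0,0,15],[0,0,0,0,0,0,15]]]}}

```text
time_s: 5.48
ee_pos: [0.5383, 0.1302, 0.1299]
eef_rot: [1.73, 2.622, 0.0]
contact_force: [0.4, 0.0, -1.6]
width: 0.0306
grasp_force: 40.2
```

{"fn": "servo_tool", "kwargs": {"commands": [[[-0.6,1.38,0,0,0,0,15],[0,0,0,0,0,0,15]]]}}

```text
time_s: 5.72
ee_pos: [0.5377, 0.1316, 0.1298]
eef_rot: [-1.73, -2.622, 0.0]
contact_force: [-0.4, -0.4, -2.6]
width: 0.0307
grasp_force: 40.2
```

{"fn": "servo_tool", "kwargs": {"commands": [[[-0.4,0.92,0,0,0,0,15],[0,0,0,0,0,0,15]]]}}

```text
time_s: 5.98
ee_pos: [0.5373, 0.1324, 0.1298]
eef_rot: [1.73, 2.622, 0.0]
contact_force: [-0.2, -0.4, -1.5]
width: 0.0306
grasp_force: 40.2
```

{"fn": "servo_tool", "kwargs": {"commands": [[[-0.4,0.92,0,0,0,0,15],[0,0,0,0,0,0,15]]]}}

```text
time_s: 6.22
ee_pos: [0.5369, 0.1333, 0.1298]
eef_rot: [-1.73, -2.622, 0.0]
contact_force: [0.5, 0.2, -1.7]
width: 0.0312
grasp_force: 40.2
```

{"fn": "servo_tool", "kwargs": {"commands": [[[-0.4,0.92,0,0,0,0,15],[0,0,0,0,0,0,15]]]}}

```text
time_s: 6.48
ee_pos: [0.5366, 0.1342, 0.1298]
eef_rot: [1.73, 2.622, -0.0]
contact_force: [0.4, -0.5, -1.8]
width: 0.0308
grasp_force: 40.2
```

{"fn": "servo_tool", "kwargs": {"commands": [[[-0.4,0.92,0,0,0,0,15],[0,0,0,0,0,0,15]]]}}

```text
time_s: 6.72
ee_pos: [0.5363, 0.1349, 0.13]
eef_rot: [1.73, 2.622, -0.0]
contact_force: [-0.2, -1.3, -0.6]
width: 0.0309
grasp_force: 40.2
```

{"fn": "servo_tool", "kwargs": {"commands": [[[-0.4,0.92,0,0,0,0,15],[0,0,0,0,0,0,15]]]}}

```text
time_s: 6.98
ee_pos: [0.536, 0.1357, 0.1301]
eef_rot: [1.73, 2.621, -0.001]
contact_force: [0.6, -4.5, -0.4]
width: 0.0311
grasp_force: 40.3
```

Contact with the wall at TCP y ≈ 0.1347. I'll back off 2.2 mm and lower to the floor.

{"fn": "servo_tool", "kwargs": {"commands": [[[1.1,-2.6,0,0,0,0,15],[0,0,-1.5,0,0,0,15],[0,0,-0.5,0,0,0,15],[0,0,0,0,0,0,15]]]}}

```text
time_s: 7.48
ee_pos: [0.5366, 0.1337, 0.1275]
eef_rot: [-1.73, -2.621, 0.0]
contact_force: [-1.1, -0.3, -1.5]
width: 0.0306
grasp_force: 40.2
```

{"fn": "servo_tool", "kwargs": {"commands": [[[0,0,-0.7,0,0,0,15],[0,0,0,0,0,0,15]]]}}

```text
time_s: 7.72
ee_pos: [0.5368, 0.1335, 0.127]
eef_rot: [-1.73, -2.622, 0.0]
contact_force: [-0.4, 0.5, -1.4]
width: 0.0307
grasp_force: 40.2
```

{"fn": "servo_tool", "kwargs": {"commands": [[[0,0,-0.5,0,0,0,15],[0,0,0,0,0,0,15]]]}}

```text
time_s: 7.98
ee_pos: [0.5369, 0.1335, 0.1268]
eef_rot: [1.731, 2.622, 0.0]
contact_force: [-0.5, 0.2, 1.1]
width: 0.0308
grasp_force: 40.4
```

{"fn": "servo_tool", "kwargs": {"commands": [[[0,0,0,0,0,0,45],[0,0,0,0,0,0,70],[0,0,0,0,0,0,100],[0,0,0,0,0,0,100],[0,0,15,0,0,0,100],[0,0,30,0,0,0,100],[0,0,35,0,0,0,100],[0,0,20,0,0,0,100]]]}}

```text
time_s: 8.98
ee_pos: [0.5378, 0.1335, 0.2301]
eef_rot: [1.729, 2.619, 0.004]
contact_force: [-0.4, 0.4, -0.3]
width: 0.0854
grasp_force: 0.0
```

Run:
```python
from rig import r, grab_frame
import cv2,numpy as np,pickle
s=r.observe();print(s["time_s"],s["ee_pos"].round(4))
d={n:grab_frame(n) for n in("scene","side")};pickle.dump((s,d),open("f3.pkl","wb"))
B=np.array([.5369,.1320]);q=[.5654,.0656,.4055];dy=.0017;q[0]-=np.sin(q[2])*dy;q[1]+=np.cos(q[2])*dy
c,sn=np.cos(q[2]),np.sin(q[2]);t=np.linspace(0,2*np.pi,60)
J=lambda x,y,z:np.array([q[0]+(c*x-sn*y)/1e3,q[1]+(sn*x+c*y)/1e3,z/1e3])
cap=[np.r_[B+.016*np.array([np.cos(a),np.sin(a)]),.137] for a in t]
L=[(cap,(255,0,255))]+[([J(14*np.cos(a),-40+14*np.sin(a),z) for a in t],(0,255,0)) for z in(99,73)]+[([J(-29,97,67),J(29,97,67)],(0,0,255))]
out=[]
for n,(x0,y0) in(("scene",(300,155)),("side",(265,120))):
    f=d[n];im=cv2.resize(f["color"][y0:y0+90,x0:x0+80],None,fx=5,fy=5,interpolation=cv2.INTER_CUBIC)
    for P,col in L:
        p=[]
        for X in P:
            k=f["intrinsics"]@(f["R"]@X+f["t"]);p.append(((k[:2]/k[2]-[x0,y0])*5+2))
        cv2.polylines(im,[np.int32(np.round(p))],False,col,1)
    out.append(im)
cv2.imwrite("pics/o3.png",np.hstack(out))
```

```text
8.975 [0.5378 0.1335 0.2301]
```

View pics/o3.png

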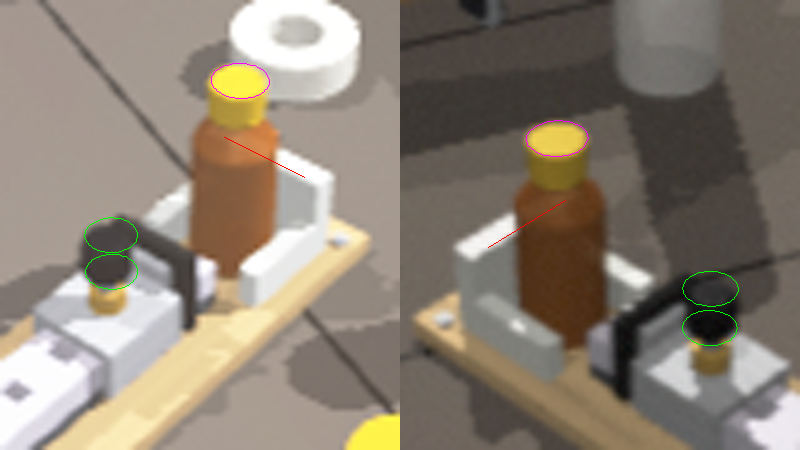

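The bottle stands upright in the nest with its cap on the predicted outline at (240,82) and (556,138). The knob is within about 1 mm of the model, at (109,255) and (710,308). Now to the knob.

{"fn": "servo_tool", "kwargs": {"commands": [[[10,-24,0,0,0,0,100],[15,-36,0,0,0,0,100],[12,-29,0,0,0,0,100],[6,-14.8,0,0,0,0,100],[0,0,-30,0,0,0,100],[0,0,-40,0,0,0,100],[0,0,-20,0,0,0,100],[0,0,0,0,0,0,100]]]}}

```text
time_s: 10.07
ee_pos: [0.5786, 0.0301, 0.1349]
eef_rot: [-1.728, -2.619, 0.002]
contact_force: [0.2, 0.2, 0.8]
width: 0.0855
grasp_force: 0.0
```

{"fn": "servo_tool", "kwargs": {"commands": [[[2,-0.4,-20,0,0,0,100],[0,0,-18,0,0,0,100],[0,0,-8,0,0,0,100],[0,0,-1,0,0,0,100],[0,0,0,0,0,0,100]]]}}

```text
time_s: 10.7
ee_pos: [0.5822, 0.0292, 0.09]
eef_rot: [1.73, 2.621, 0.0]
contact_force: [0.2, -0.2, -0.3]
width: 0.085
grasp_force: 0.0
```

{"fn": "servo_tool", "kwargs": {"commands": [[[0,0,0,0,0,0,45],[0,0,0,0,0,0,40],[0,0,0,0,0,0,35],[0,0,0,0,0,0,30],[0,0,0,0,0,0,20]]], "force": 30}}

```text
time_s: 11.32
ee_pos: [0.5803, 0.0286, 0.09]
eef_rot: [-1.728, -2.62, 0.006]
contact_force: [-8.7, -2.8, 9.7]
width: 0.0269
grasp_force: 29.3
```

{"fn": "servo_tool", "kwargs": {"commands": [[[-1.4,-0.6,0,0,0,0,20],[0,0,0,0,0,0,20]]], "force": 60}}

```text
time_s: 11.58
ee_pos: [0.5801, 0.0285, 0.0902]
eef_rot: [-1.73, -2.622, 0.002]
contact_force: [-5.0, -1.5, 5.3]
width: 0.0257
grasp_force: 58.9
```

{"fn": "servo_tool", "kwargs": {"commands": [[[0,0,3,0,0,0,20],[0,0,4,0,0,0,20],[0,0,0,0,0,0,20]]]}}

```text
time_s: 11.95
ee_pos: [0.5798, 0.0287, 0.0958]
eef_rot: [-1.73, -2.621, 0.001]
contact_force: [0.9, -1.1, -7.5]
width: 0.0254
grasp_force: 59.4
```

{"fn": "servo_tool", "kwargs": {"commands": [[[0,0,4,0,0,0,20],[0,0,4,0,0,0,20],[0,0,1.5,0,0,0,20],[0,0,0,0,0,0,20]]]}}

```text
time_s: 12.45
ee_pos: [0.5799, 0.0287, 0.1057]
eef_rot: [-1.73, -2.621, 0.001]
contact_force: [-0.6, -0.8, -10.4]
width: 0.026
grasp_force: 59.5
```

{"fn": "servo_tool", "kwargs": {"commands": [[[-2,4.6,0,0,0,0,20],[-3.2,7.4,0,0,0,0,20],[-3.2,7.4,0,0,0,0,20],[-3.2,7.4,0,0,0,0,20],[-2.4,5.6,0,0,0,0,20],[0,0,0,0,0,0,20]]]}}

```text
time_s: 13.2
ee_pos: [0.5656, 0.0621, 0.1057]
eef_rot: [-1.729, -2.62, -0.0]
contact_force: [-3.1, 0.0, -10.9]
width: 0.0257
grasp_force: 59.6
```

{"fn": "servo_tool", "kwargs": {"commands": [[[-0.7,1.4,0,0,0,0,20],[0,0,0,0,0,0,20],[0,0,-3,0,0,0,20],[0,0,-3,0,0,0,20],[0,0,0,0,0,0,20]]]}}

```text
time_s: 13.82
ee_pos: [0.5655, 0.0624, 0.0998]
eef_rot: [-1.73, -2.621, 0.001]
contact_force: [-4.5, -1.2, -9.8]
width: 0.0256
grasp_force: 59.8
```

The pin has entered: 9.6 mm up, with the spring still pulling down. I'll lower it fully.

{"fn": "servo_tool", "kwargs": {"commands": [[[0,0,-3,0,0,0,20],[0,0,-3,0,0,0,20],[0,0,-2,0,0,0,20],[0,0,0,0,0,0,20]]]}}

```text
time_s: 14.32
ee_pos: [0.5655, 0.0624, 0.0922]
eef_rot: [-1.73, -2.621, 0.001]
contact_force: [-5.9, -2.4, -8.3]
width: 0.0254
grasp_force: 59.9
```

{"fn": "servo_tool", "kwargs": {"commands": [[[0,0,-1.5,0,0,0,20],[0,0,0,0,0,0,20]]]}}

```text
time_s: 14.58
ee_pos: [0.5656, 0.0624, 0.0909]
eef_rot: [-1.73, -2.621, 0.001]
contact_force: [-6.2, -1.3, -7.7]
width: 0.026
grasp_force: 60.0
```

{"fn": "servo_tool", "kwargs": {"commands": [[[0,0,-1.5,0,0,0,20],[0,0,0,0,0,0,20]]]}}

```text
time_s: 14.82
ee_pos: [0.5657, 0.0624, 0.0903]
eef_rot: [-1.73, -2.621, 0.001]
contact_force: [-8.5, -1.4, -1.7]
width: 0.0258
grasp_force: 60.6
```

{"fn": "servo_tool", "kwargs": {"commands": [[[-0.8,-0.3,-1,0,0,0,20],[0,0,0,0,0,0,20],[0,0,0,0,0,0,20]]]}}

```text
time_s: 15.2
ee_pos: [0.5656, 0.0624, 0.0902]
eef_rot: [1.73, 2.622, 0.001]
contact_force: [-9.2, 0.2, 3.2]
width: 0.0259
grasp_force: 61.0
```

Run:
```python
from rig import r, grab_frame
import cv2,numpy as np
f=lambda x:cv2.resize(x,None,fx=5,fy=5,interpolation=cv2.INTER_CUBIC)
a=grab_frame("scene")["color"][155:245,300:380];b=grab_frame("side")["color"][120:210,265:345]
cv2.imwrite("pics/c4.png",np.hstack([f(a),f(b)]))
s=r.observe();print(s["ee_pos"],s["contact_force"])
```

```text
[0.56566698 0.06237762 0.09026315] [-7.80913249 -0.69849906  2.89349561]
```

View pics/c4.png

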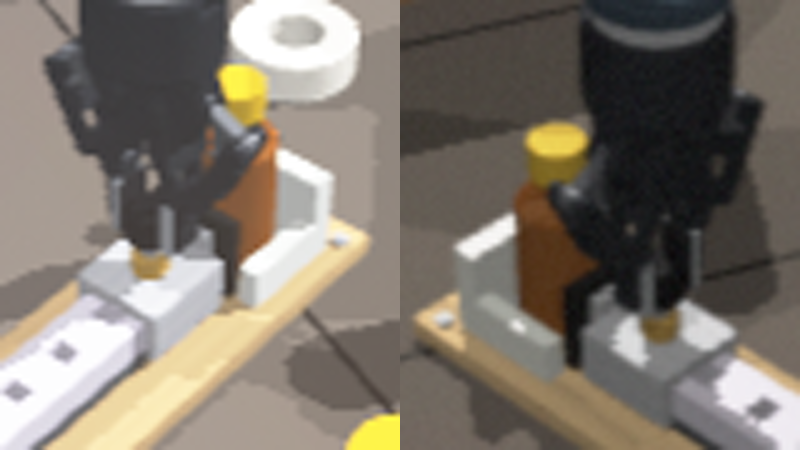

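The section has moved one hole: the -116 and -78 holes are clear in the left view, at (18,392) and (65,352). The bottle stands upright at (243,170). TCP height is 90.2 mm, the same as with the pin in at the start, with a slight downward push. Handing in.

```bash
python3 -c "
from rig import r
print(r.finish_job())"
```

```text
the job is handed in; nothing more can be done
None
```

I handed the job in at about 15 s: the bottle stands upright in the nest and is released, the stop section is one hole closer, and the gripper still holds the knob with the pin seated. I haven't seen the verdict; the hand-in returned none.

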